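Hang the spacer plates nested on the storage hook

ROBOT

A 6-joint arm with a two-finger parallel gripper is mounted at the origin on a cart in front of the work surface, level with it; the furniture and walls round the work are solid. World frame = base frame: x ahead of the robot, y to its left, z up, the work surface at z = 0. Lengths are in mm, angles in rad, forces in N, time in s.
With the tool pointing down it reaches from about 400 to 925 mm from the base axis. Payload 12.5 kg.
Tool frame: the origin (TCP) lies at the very end of the fingers, on their centre line; the grasp point (between the pads) lies 19 mm behind it; z points along the fingers, y is the direction in which the jaws open and shut (so a half turn about z gives the same grasp; the last joint's range is limited). The gripper opens to 95 mm and grips with 3 to 60 N. Pads are 20 mm wide; open, the fingers measure 119 mm over their backs; the gripper's body (75 mm by 180 mm) begins 59 mm behind the grasp point.
Start: joints at [-1.363, 0.491, 1.559, -0, 1.092, -0.106], TCP at [192.945, -594.491, 214.661] pointing down, gripper open.
Joint ranges: [-3.1, 3.1], [-0.84, 2.19], [0.05, 2.79], [-1.13, 4.28], [0.06, 2.93], [-2.69, 2.69]. Speed limits (rad/s): [2.22, 2.22, 2.79, 3.14, 3.14, 3.14].

INTERFACE

Orientations are given as [roll, pitch, yaw] about the fixed x, y, z axes, in that order (R = Rz(yaw) Ry(pitch) Rx(roll)).
In Python, from cell import env gives the robot as it stands.
- The arm moves only by the shell command python3 -m pendant 'ROWS'. ROWS is JSON, a list that holds one entry, the list of rows, each a list of 5 numbers: the opening, from 0 (shut) to 1 (fully open), then the shift along the tool's x, y, z in m, then the turn about the tool's z in rad. A call has exactly 8 rows; each row is the pose to reach, as a shift and turn from the pose commanded when the call began, along the tool's axes at that moment; what a row does not reach only later rows make up. A row lasts 1/10 s, in which the tool goes at most 50 mm and 8.59 degrees, less where a joint would pass 70% of its speed; a pose out of reach is approached as far as the arm can. A call with a gripper value outside its range is refused whole. The fingers move at their own pace and stop on an object; the grip force is fixed at half the most. Time passes only in rows, so rows that repeat a pose let the fingers close, or fill a call up. It gives the time, the measured TCP pose, the force and the opening at its end, in the units of the state.
- env.state(): the state, without advancing time (a new reading comes with each control period).
- env.read_camera(name): name is "scene" or "top" or "wrist"; returns a dict with "image" (480x640x3 uint8, blue, green, red), "range_z" (480x640 float32, mm along the optical axis (not along the pixel's ray), 0 where there is no reading), "fx", "fy", "cx", "cy" (pixels), "rvec" (rotation vector, rad) and "tvec" (3), from world to camera coordinates, as OpenCV has them; the wrist camera has in their place "tool_from_camera" (4x4, takes a point from camera to tool coordinates, whose origin is the TCP and whose axes are the flange's). Camera axes: x right, y down, z forward; pixel columns grow to the right and rows downward; lengths in mm; the calibration is good to about 2 mm. The wrist camera is an equidistant fisheye: a pixel r from the principal point sees the ray r / f radians off the axis. A picture is of the moment at which its call begins: read the wrist's pose just before it.
- env.job_done(): hands the job in, once; it reports no verdict.
The state is a dict: "t": time; "joints": joint angles; "qvel": joint speeds; "tau": joint torques, N m; "eef_pos": TCP position; "tcp_rot": TCP orientation; "ft_force": force on the tool from outside, world axes, zero at the start; "moment": the same for the moment, N m; "opening": opening from 0.0 (shut) to 1.0 (fully open).
Only numpy, scipy, OpenCV 4.12 (cv2) and the standard library are available. Lean on these libraries where they do the work, as an engineer would, in place of code of your own. Each camera call takes 0.05 s, during which the arm holds its last target. There are 200 camera calls.

TASK

The large spacer plate hangs loosely on the storage hook. Hang the medium plate in front of it and then the small plate in front of that, each with its flat back nested inside the raised rim of the plate before; after hanging each one, push the stack back along the bar by feel until it bears firmly on the stop, with about 10 N and never more than 20 N, and without the tab sliding through the fingers. Leave all three hanging freely and tight together against the stop, and do not disturb the two spacers and the tape roll.

Things in the scene. Friction and masses are not known exactly. Their poses are not given: they have to be found in the camera images.
- hook_stand: Fixed steel storage hook. Origin on the bench below the root of the bar; z up, x along the bar from its tip to its root. Base 155 x 80 x 10 mm, post 113 mm tall. Round bar 8 mm thick, level, at y = 0, its axis 95 mm up, straight from x = 0 to -115 mm. A dark steel stop is fixed across the bar, its front face at x = -50 to -20 mm: its place is not given, find it by pushing.
- hook_bar (a point): Point on the bar's axis where the straight part ends (x = -115 mm, z = 95 mm in the stand's frame); axes as the stand. From here the bar turns up at 45 degrees: its axis ends 12 mm further out and 12 mm higher. The stop further back is 16 mm wide and reaches up to 155 mm, at the bar it is 44 mm wide.
- large_plate_tab (a point): Large aluminium plate, 100 mm wide, 130 tall, 0.2 kg, hanging on the bar, free to slide, 6 to 41 mm in front of the stop. The point lies in the middle of its rubber grip tab (18 mm wide, 10 thick), 22 mm below the top, 36 mm above the slot's upper edge. x points to the plate's flat back, -x to its rimmed front, y along its width, z up. At rest on the bar the point is 135 mm above the bench.
- medium_plate_tab (a point): Medium plate, 82 mm wide, 120 tall, 0.15 kg, in the rack; rubber tab 26 mm wide (y), 10 thick. Point and axes as on the large plate; 98 mm above the underside. All plates: upright panel 10 mm thick, rim 5 mm wide standing 6 mm proud of the front round sides and underside; slot to hang by, 15 mm wide, 28 high, centre 50 mm below the point; tab stands 44 mm above the panel.
- small_plate_tab (a point): Small plate, 64 mm wide, 110 tall, 0.11 kg, in the rack; rubber tab 34 mm wide (y), 10 thick. Point and axes as on the large plate; 88 mm above the underside. Each plate fits in the rim of the next larger with 4 mm to spare at each side and 5 below. The points of two nested plates are 10 mm apart along x (16 if one stands on the other's rim).
- rack: Fixed black plastic rack, 126 x 112 mm, 34 tall, origin at the centre of its underside. Three slots along its y, 18.6 mm wide, 26 deep, 34 mm apart along x; the medium and small plates stand in the outer two, either way round, panels parallel to the rack's y, rims to its -x; the middle one is empty. A plate lifted 30 mm or more is clear of it.
- spacer_1: White plastic spacer, 16 x 18 x 30 mm, loose bystander; origin at its underside.
- spacer_2: The second white spacer, same size, loose bystander; origin at its underside.
- masking_tape: Roll of masking tape lying flat, 94 mm across, 15 mm high, loose bystander; origin at its underside.

How it is judged:
By the outcome, as a careful person would: the job done as asked, in the order asked, and still so for the second after the job is handed in, with the robot touching nothing.
It also fails if it takes over 70 s, if anything falls off the work surface, if the arm or the gripper's body presses on something with over 40 N, if the wrist force passes 120 N, or if a joint passes its speed limit or range.

## Working session

There is one attempt and no reset: what is moved stays moved. The work goes in short steps, Python scripts to look and compute and a shell command to move; the robot and the scene stay as the last step left them, time stands still between calls to the robot, and variables do not carry over. Pictures are saved under pics/ and viewed, about 8 in all and at most 12, crops included, and the job is handed in when it is done.

```bash
ls; mkdir -p pics
cat > h.py <<'E'
import numpy as np, cv2
from scipy.spatial.transform import Rotation as R
from cell import env
def cloud(c):
    Rm=cv2.Rodrigues(np.array(c["rvec"],float))[0]; t=np.array(c["tvec"],float).ravel()
    z=c["range_z"]; v,u=np.mgrid[:480,:640]
    P=np.stack([(u-c["cx"])/c["fx"]*z,(v-c["cy"])/c["fy"]*z,z],-1)
    W=(P-t)@Rm
    W[z<=0]=np.nan
    return W
def proj(c,p):
    Rm=cv2.Rodrigues(np.array(c["rvec"],float))[0]; q=Rm@np.array(p,float)+np.array(c["tvec"],float).ravel()
    return c["fx"]*q[0]/q[2]+c["cx"],c["fy"]*q[1]/q[2]+c["cy"]
E
python3 - <<'E'
from h import *
s=env.state(); print({k:np.round(v,3) for k,v in s.items()})
for n in("scene","top"):
    c=env.read_camera(n); np.save(f"pics/{n}.npy",c,allow_pickle=True); cv2.imwrite(f"pics/{n}0.png",c["image"])
    Rm=cv2.Rodrigues(np.array(c["rvec"],float))[0]; print(n,-Rm.T@np.array(c["tvec"]).ravel(),Rm[2],c["fx"])
E
```

```text
pics
{'t': np.float64(0.0), 'joints': array([-1.363,  0.492,  1.559, -0.   ,  1.092, -0.106]), 'qvel': array([-0.   , -0.002,  0.002,  0.   ,  0.001,  0.001]), 'tau': array([ 1.0000e-03, -6.1266e+01, -2.5819e+01,  6.9000e-02,  4.8000e-02,
       -0.0000e+00]), 'eef_pos': array([ 192.875, -594.228,  214.05 ]), 'tcp_rot': array([-3.14 , -0.   ,  0.314]), 'ft_force': array([ 0.077, -0.507,  0.434]), 'moment': array([ 0.007, -0.031, -0.013]), 'opening': np.float64(1.002)}
scene [ -93.36309708 -589.42033223  536.13316562] [ 0.61949291  0.66588136 -0.41572893] 608.8341288487763
top [ 426.39141283  137.45755793 1172.29325885] [ 0.11352346 -0.0320507  -0.99301822] 565.5010503018177
```

View pics/scene0.png

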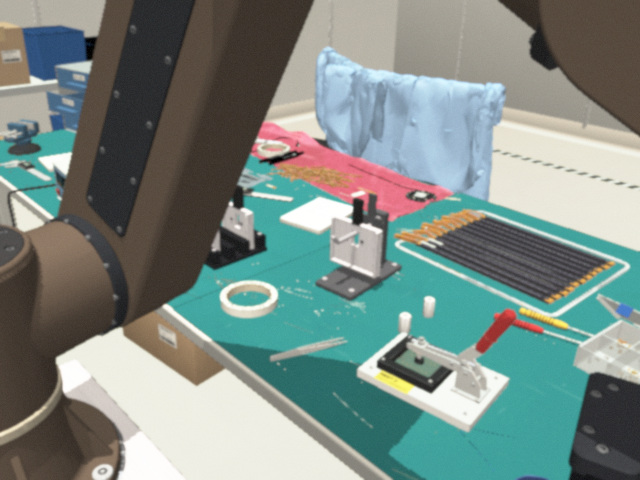

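View pics/top0.png

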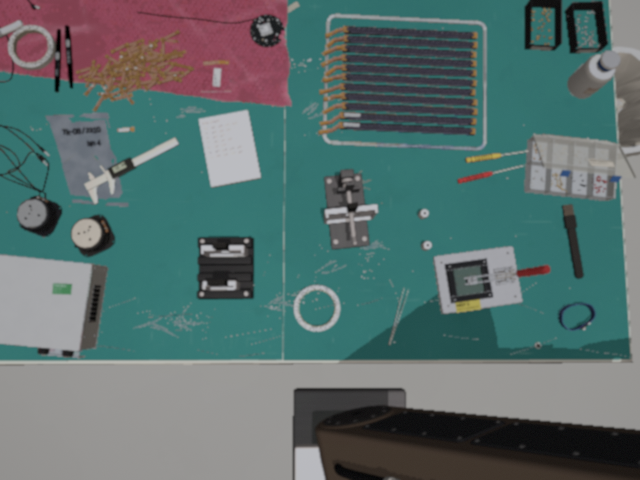

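The scene view shows the stand with the hanging plate at about (358,245) and the rack half hidden behind the arm at (238,240). The top view shows the stand at (348,210), the rack at (225,267) with plates at rows 250 and 285, the spacers at (424,212) and (427,245), and the tape at (316,309). Next I measure with depth.

Run:
```python
from h import *
c=np.load("pics/top.npy",allow_pickle=True).item(); W=cloud(c)
print("table z",np.nanmedian(W[330:350,200:280,2]))
def rep(name,u0,u1,v0,v1,zl,zh):
    S=W[v0:v1,u0:u1].reshape(-1,3); S=S[(S[:,2]>zl)&(S[:,2]<zh)]
    if len(S)<4: print(name,len(S));return
    r=cv2.minAreaRect(S[:,:2].astype(np.float32)); print(name,len(S),"rect",np.round(r[0],1),np.round(r[1],1),round(r[2],1),"z",np.round(np.percentile(S[:,2],[5,50,95]),1), "med",np.round(np.median(S,0),1))
rep("rack",190,262,228,306,20,50)
rep("rackplates",190,262,228,306,60,95)
rep("rackA tab",190,262,228,268,100,160)
rep("rackB tab",190,262,268,306,100,160)
rep("rackA panel",190,262,228,268,55,95)
rep("rackB panel",190,262,268,306,55,95)
rep("stand base",315,380,160,255,4,25)
rep("stand>105",315,390,160,255,100,112)
rep("large panel",315,390,195,225,80,125)
rep("stand tab",315,390,160,255,135,175)
I=cv2.resize(np.hstack([c["image"][225:310,185:270],c["image"][165:250,305:390]]),(800,400),interpolation=cv2.INTER_CUBIC)
cv2.imwrite("pics/crop1.png",I)
Z=W[165:250,305:390,2]
for v in range(168,250,3): print(v,' '.join(f"{W[v,u,2]:4.0f}" for u in range(326,384,3)))
for v in range(230,306,3): print(v,' '.join(f"{W[v,u,2]:4.0f}" for u in range(194,260,4)))
```

```text
table z 1.256777458379305
rack 1765 rect [507.4 303.9] [122.1 108.4] 0.7 z [30.  35.4 39.8] med [515.6 300.8  35.4]
rackplates 354 rect [504.1 299.6] [83.7 81.4] 0.9 z [65.2 80.8 89.6] med [536.3 289.7  80.8]
rackA tab 105 rect [540.6 299.9] [25.6 10. ] 88.8 z [106.9 128.5 131.4] med [539.9 299.2 128.5]
rackB tab 117 rect [473.1 306.7] [ 9.5 34.1] 0.4 z [113.9 118.9 122.2] med [472.5 305.6 118.9]
rackA panel 229 rect [538.1 300.1] [15.7 81.4] 0.7 z [63.8 84.6 90.1] med [538.1 289.   84.6]
rackB panel 133 rect [470.2 306.9] [15.6 64.5] 0.3 z [64.1 74.8 80.5] med [470.1 290.   74.8]
stand base 2071 rect [637.4  52.6] [200.6 135.7] 0.1 z [ 4.5 10.9 15.2] med [614.8  62.   10.9]
stand>105 272 rect [621.6  55.5] [118.2 100.6] 45.9 z [100.4 105.5 111.7] med [611.8  54.6 105.5]
large panel 464 rect [613.5  56.4] [56.1 97.7] 25.5 z [ 86.2 111.7 117.1] med [609.3  54.5 111.7]
stand tab 127 rect [631.4  56.8] [49.7 17.7] 7.0 z [138.3 155.9 160.3] med [614.6  56.9 155.9]
168    1   -0    1    2    3    4    2    3    2    3   -1    1   -0    5    1   -1   -3    1    0   -0
171    2   -2    4   
[... 4400 characters left out ...]
 9   72  118  121  121  119  117   92   77   74   28   11   13   12    5    0
287   -1   10   74   59   26   50   24   19   13   45   76   31    8   14    9   -3    1
290   -3   12    8    8   14   15   14   13   15   13    9    9    6    5    9   -1   -1
293   -2   34   35   36   35   31   34   38   36   35   36   34   37  nan   34    0   -2
296   -1   40   37   34   35   37   32   36   36   41   36   36   34   38   33    6   -2
299   -2   13   10    6    8    9    9    9    9    5    4    0    1    3    3    1    4
302    3   -0    3   -0   -2    3   -1    2   -1   -2    2   -2    5   -1    4    6    4
305    1    1    1   -3   -4    2    2    3   -1   -0    1    1    3   -1    2    2   -2
```

View pics/crop1.png

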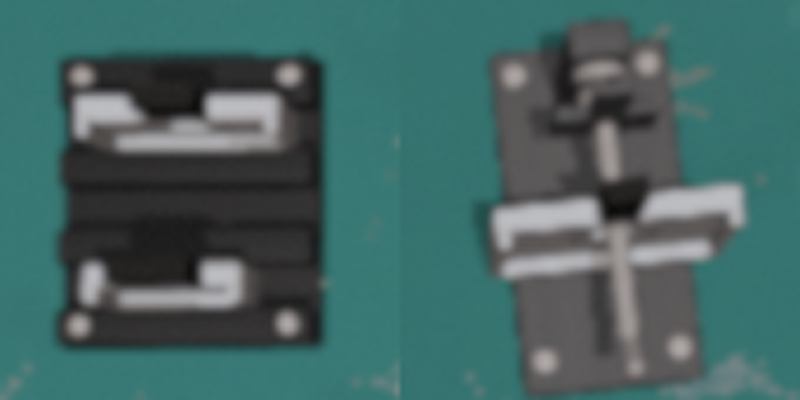

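The rims face the robot on both the rack and the stand, and the tab positions match the given heights. The bar is turned a few degrees, with its tip towards lower right. Next: fit the yaws and work out the first move.

```bash
cat >> h.py <<'E'
def delta(x,y,z,yaw):
    s=env.state(); p=np.array(s["eef_pos"]); Rt=R.from_euler("xyz",s["tcp_rot"]); y0=s["tcp_rot"][2]
    d=Rt.inv().apply(np.array([x,y,z])-p)/1000
    print("t",round(float(s["t"]),2),"tcp",np.round(p,1),"rot",np.round(s["tcp_rot"],3),"F",np.round(s["ft_force"],1),"-> shift",np.round(d,4),"turn",round(float(y0-yaw),4))
def line(S,ax=0):
    # fit S[:,1-ax] = a*S[:,ax]+b robustly
    x,y=S[:,ax],S[:,1-ax]; k=np.ones(len(x),bool)
    for _ in range(6):
        a,b=np.polyfit(x[k],y[k],1); r=y-a*x-b; k=abs(r)<max(2,2*np.std(r[k]))
    return a,b,np.std(r[k]),k.sum()
def wcloud(c,s):
    T=np.array(c["tool_from_camera"],float); Rt=R.from_euler("xyz",s["tcp_rot"]).as_matrix(); p=np.array(s["eef_pos"])
    z=c["range_z"]; v,u=np.mgrid[:480,:640]; a,b=(u-c["cx"])/c["fx"],(v-c["cy"])/c["fy"]; r=np.hypot(a,b)+1e-9
    ok=(z>0)&(r<1.35); t=np.where(ok,np.tan(np.minimum(r,1.35)),np.nan)
    P=np.stack([a/r*t*z,b/r*t*z,z],-1); P=P@T[:3,:3].T+T[:3,3]
    return P@Rt.T+p
E
python3 - <<'E'
from h import *
c=np.load("pics/top.npy",allow_pickle=True).item(); W=cloud(c)
def sel(u0,u1,v0,v1,zl,zh):
    S=W[v0:v1,u0:u1].reshape(-1,3); return S[(S[:,2]>zl)&(S[:,2]<zh)]
B=np.vstack([sel(340,365,192,204,95,106),sel(340,365,218,238,95,106)])
B=B[abs(B[:,1]-np.median(B[:,1]))<15]; print("bar y=a x+b",line(B),B[:,0].min(),B[:,0].max())
print("tip", sel(345,365,238,247,104,120).mean(0), sel(345,365,238,247,104,120)[:,0].min())
print("large panel x=a y+b",line(sel(315,390,200,215,107,120),1))
print("base",line(sel(326,334,180,240,5,18)))
print("medium",line(sel(190,262,228,252,82,93),1)); print("small",line(sel(190,262,270,287,73,80),1))
r=sel(196,254,236,300,28,44); print("rack rect",cv2.minAreaRect(r[:,:2].astype(np.float32)))
w=env.read_camera("wrist"); print(w["tool_from_camera"],w["fx"],w["cx"],w["cy"])
delta(460,60,290,0)
E
```

```text
bar y=a x+b (np.float64(0.10590763622242394), np.float64(-10.256419554415345), np.float64(2.3166651714214517), np.int64(125)) 560.7779934332453 649.1986880870438
tip [551.30358487  48.36559394 109.76209139] 544.746519830521
large panel x=a y+b (np.float64(-0.10112537424552481), np.float64(617.1029654372531), np.float64(3.2169415975810987), np.int64(252))
base (np.float64(0.033779557062110936), np.float64(67.6948604670904), np.float64(4.410424465903886), np.int64(301))
medium (np.float64(-0.01249482459711483), np.float64(543.8650618651076), np.float64(3.002679713625114), np.int64(154))
small (np.float64(-0.0287237330104072), np.float64(481.1569400359527), np.float64(3.416684544812311), np.int64(71))
rack rect ((507.3646240234375, 303.9210205078125), (122.0971908569336, 108.36852264404297), 0.6726190447807312)
[[ 1.30143876e-04 -9.67423426e-01 -2.53163779e-01  7.04281048e+01]
 [ 9.99999991e-01  1.36905636e-04 -9.09231265e-06  6.65851167e-01]
 [ 4.34556643e-05 -2.53163775e-01  9.67423434e-01 -1.70287939e+02]
 [ 0.00000000e+00  0.00000000e+00  0.00000000e+00  1.00000000e+00]] 371.64829954431775 318.44645927600936 244.41044040824048
t 0.15 tcp [ 192.9 -594.3  214.2] rot [-3.141 -0.     0.314] F [ 0.2  0.2 -0.3] -> shift [ 0.4561 -0.5399 -0.0753] turn 0.3138
```

```bash
python3 -m pendant '[[[1,0.04,-0.03,-0.01,0.04],[1,0.08,-0.07,-0.02,0.09],[1,0.12,-0.105,-0.03,0.14],[1,0.16,-0.14,-0.04,0.19],[1,0.2,-0.175,-0.05,0.24],[1,0.24,-0.21,-0.06,0.29],[1,0.27,-0.24,-0.07,0.314],[1,0.3,-0.27,-0.075,0.314]]]'; python3 -c "
from h import *
delta(470,235,265,0.015)"
```

```text
t: 0.95
eef_pos: [390.6, -252.9, 288.7]
tcp_rot: [3.141, -0.001, -0.001]
ft_force: [0.4, -1.0, -0.1]
opening: 0.999
t 0.95 tcp [ 390.6 -252.9  288.7] rot [ 3.141e+00 -1.000e-03 -1.000e-03] F [ 0.4 -1.  -0.1] -> shift [ 0.0787 -0.4881  0.0235] turn -0.0163
```

```bash
python3 -m pendant '[[[1,0.02,-0.045,0,0],[1,0.04,-0.09,0,0],[1,0.06,-0.135,0,0],[1,0.08,-0.18,0,0],[1,0.1,-0.225,0,0],[1,0.115,-0.27,0,0],[1,0.13,-0.31,0,0],[1,0.13,-0.31,0,0]]]'
python3 - <<'E'
from h import *
s=env.state(); c=env.read_camera("wrist"); np.save("pics/w1.npy",[c,s],allow_pickle=True); cv2.imwrite("pics/w1.png",c["image"])
W=wcloud(c,s)
m=(abs(W[...,0]-620)<90)&(abs(W[...,1]-57)<70)
for zl,zh in((-5,5),(6,16),(92,103),(104,116),(117,165)):
    k=m&(W[...,2]>zl)&(W[...,2]<zh); S=W[k]; 
    if len(S): print(zl,zh,len(S),np.round(S.min(0)),np.round(S.max(0)),np.round(np.median(S,0),1))
delta(470,250,265,0.015)
E
```

```text
t: 1.75
eef_pos: [520.8, 59.2, 287.6]
tcp_rot: [-3.141, 0.0, 0.004]
ft_force: [-1.1, -1.1, -0.1]
opening: 0.998
-5 5 7049 [530. -13.  -3.] [710. 127.   3.] [600.9  88.7   0. ]
6 16 5336 [548.   7.   6.] [709. 101.  16.] [630.4  55.8  10.2]
92 103 910 [552.   6.  92.] [678.  97. 103.] [608.2  51.6  98.5]
104 116 1936 [545.   2. 104.] [692. 102. 116.] [616.9  57.7 112.8]
117 165 550 [607.  43. 117.] [656.  64. 159.] [616.9  54.4 155.8]
t 1.8 tcp [520.2  57.3 287.5] rot [3.142e+00 1.000e-03 4.000e-03] F [ 0.   0.2 -0.6] -> shift [-0.0495 -0.1929  0.0225] turn -0.0115
```

View pics/w1.png

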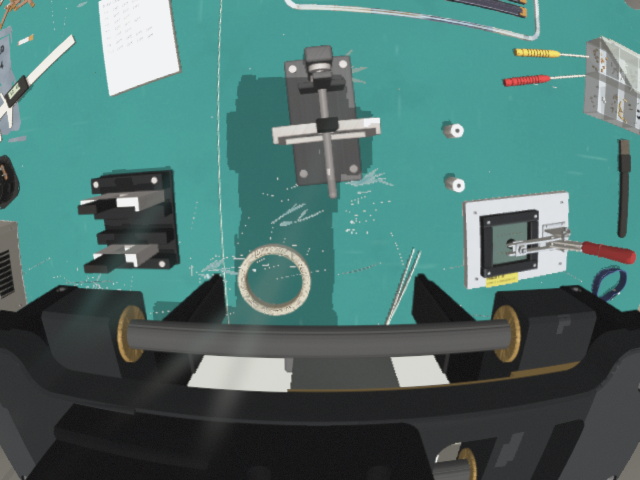

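The wrist view shows the stand, bar tip at (333,195) and large tab at (327,125), the rack on the left with both tabs, the tape at (275,280) and the spacers at (453,130) and (456,184). The arm was still settling, so I take it again for numbers.

```bash
cat > stand.py <<'E'
from h import *
def stand(verbose=True):
    s=env.state(); c=env.read_camera("wrist"); W=wcloud(c,s); X,Y,Z=W[...,0],W[...,1],W[...,2]
    m=(abs(X-625)<85)&(abs(Y-57)<60)
    bar=W[m&(Z>97)&(Z<101)&(abs(Y-(0.106*X-10.3))<9)&(X<600)]
    a,b,sd,n=line(bar); print("bar yaw",round(np.arctan(a),4),"y at 560",round(a*560+b,2),sd,n,"z",np.median(bar[:,2]))
    tip=W[m&(Z>101)&(Z<114)&(X<575)]; print("tip",len(tip),tip.min(0).round(1),tip.max(0).round(1))
    base=W[m&(Z>7)&(Z<14)]; r=cv2.minAreaRect(base[:,:2].astype(np.float32)); print("base rect",np.round(r[0],1),np.round(r[1],1),round(r[2],2))
    tab=W[m&(Z>150)&(Z<165)]; print("tabs top",len(tab),tab.min(0).round(1),tab.max(0).round(1))
    pan=W[m&(Z>109)&(Z<118)&(X<632)&(X>585)]; a2,b2,sd,n=line(pan,1); print("panel top",n,"yaw",round(-np.arctan(a2),4),"x at y57",round(a2*57+b2,1),sd,"y",pan[:,1].min().round(1),pan[:,1].max().round(1))
    th=np.arctan(a); u=np.array([np.cos(th),np.sin(th)]);v=np.array([-u[1],u[0]]); o=np.array([560,a*560+b])
    for nm,S in(("tab",tab),("panel",pan)):
        l=(S[:,:2]-o)@v; q=(S[:,:2]-o)@u; print(nm,"lateral from bar",np.percentile(l,[1,99]).round(1),"along",np.percentile(q,[1,25,50,75,99]).round(1))
    print("tip along",((tip[:,:2]-o)@u).min().round(1))
    return c,W,s
if __name__=="__main__":
    stand()
    s=env.state(); c=env.read_camera("wrist"); W=wcloud(c,s); X,Y,Z=W[...,0],W[...,1],W[...,2]; m=(abs(X-507)<70)&(abs(Y-303)<60)
    for nm,k in(("med tab",m&(X>520)&(Z>120)&(Z<140)),("small tab",m&(X<490)&(Z>110)&(Z<130)),("med pan",m&(X>520)&(Z>80)&(Z<90)),("small pan",m&(X<490)&(Z>70)&(Z<80)),("rack top",m&(Z>30)&(Z<38))):
        S=W[k]; print(nm,len(S),S.min(0).round(1),S.max(0).round(1),line(S,1)[0])
E
python3 stand.py
```

```text
bar yaw 0.1069 y at 560 46.76 2.127701921641428 313 z 98.7275445152529
tip 114 [545.7  41.8 101.2] [560.3  49.4 112.7]
base rect [627.7  53.4] [155.1  80.6] 6.36
tabs top 418 [607.1  43.5 150. ] [656.7  63.8 159.5]
panel top 963 yaw 0.1033 x at y57 612.0 3.01562208894478 y 1.6 102.4
tab lateral from bar [-8.8  7.9] along [47.9 51.6 55.4 92.  96.5]
panel lateral from bar [-49.7  49.2] along [42.9 49.7 52.4 55.2 58. ]
tip along -14.3
med tab 232 [536.5 284.7 120.7] [547.2 311.  130.4] 0.003528075300595321
small tab 276 [468.1 286.6 110.2] [479.4 321.5 120.2] 0.014384784514830707
med pan 314 [531.1 256.7  80.1] [547.4 338.8  89.8] 0.043324359010386525
small pan 209 [463.8 272.   70.3] [479.5 336.7  80. ] 0.04239775294918652
rack top 3382 [446.8 246.1  30. ] [569.3 356.7  38. ] 0.1533590520508772
```

```bash
python3 -m pendant '[[[1,-0.01,-0.045,0,0],[1,-0.02,-0.09,0,0],[1,-0.03,-0.135,0,0],[1,-0.04,-0.18,0,0],[1,-0.05,-0.21,0.01,0],[1,-0.05,-0.22,0.02,0],[1,-0.05,-0.22,0.02,0],[1,-0.05,-0.22,0.02,0]]]'
python3 - <<'E'
from h import *
s=env.state(); c=env.read_camera("wrist"); cv2.imwrite("pics/w2.png",c["image"])
s=env.state();W=wcloud(c,s); X,Y,Z=W[...,0],W[...,1],W[...,2]; m=(abs(X-507)<70)&(abs(Y-303)<60)
for nm,k in(("med tab",m&(X>520)&(Z>120)&(Z<140)),("small tab",m&(X<490)&(Z>110)&(Z<130)),("med pan",m&(X>520)&(Z>80)&(Z<90)),("small pan",m&(X<490)&(Z>70)&(Z<80)),("rack top",m&(Z>30)&(Z<38))):
    S=W[k]; print(nm,len(S),S.min(0).round(1),S.max(0).round(1),line(S,1)[0])
S=W[m&(Z>30)&(Z<38)]; print(cv2.minAreaRect(S[:,:2].astype(np.float32)))
delta(540,300,200,0.015)
E
```

```text
t: 2.7
eef_pos: [470.6, 273.8, 267.9]
tcp_rot: [3.141, 0.0, -0.001]
ft_force: [-0.7, 0.1, -0.1]
opening: 0.999
med tab 353 [537.1 285.4 125.8] [546.8 311.6 130.6] -0.0018152114928787861
small tab 497 [468.7 288.2 110.1] [479.6 322.3 120.2] -0.003972802885187419
med pan 631 [531.2 258.   82.1] [547.5 339.3  89.9] -0.01663917710842385
small pan 380 [463.1 273.3  70.3] [479.8 336.1  79.9] 0.021680357235977086
rack top 5487 [446.1 247.6  30. ] [569.3 356.2  38. ] 0.06952507686143061
((507.6720275878906, 301.9037780761719), (122.58576965332031, 107.86837005615234), 0.371648907661438)
t 2.75 tcp [470.8 273.7 268.3] rot [ 3.141e+00 -0.000e+00 -2.000e-03] F [ 0.1  1.4 -0.4] -> shift [ 0.0691 -0.0264  0.0683] turn -0.017
```

```bash
python3 -m pendant '[[[1,0.04,-0.015,0.02,-0.008],[1,0.071,-0.025,0.05,-0.008],[1,0.071,-0.025,0.08,-0.008],[1,0.071,-0.025,0.11,-0.008],[1,0.071,-0.025,0.14,-0.008],[1,0.071,-0.025,0.165,-0.008],[1,0.071,-0.025,0.177,-0.008],[1,0.071,-0.025,0.177,-0.008]]]'; python3 -c "
from h import *
delta(542,298.5,91,0.006)"
```

```text
t: 3.55
eef_pos: [541.3, 299.0, 90.1]
tcp_rot: [3.141, 0.002, 0.006]
ft_force: [0.8, -0.2, 0.3]
opening: 0.998
t 3.55 tcp [541.3 299.   90.1] rot [3.141e+00 2.000e-03 6.000e-03] F [ 0.8 -0.2  0.3] -> shift [ 0.0007  0.0006 -0.0009] turn 0.0004
```

```bash
python3 -m pendant '[[[0.6,0.0005,0.0005,-0.001,0],[0.4,0.0005,0.0005,-0.001,0],[0.2,0.0005,0.0005,-0.001,0],[0.1,0.0005,0.0005,-0.001,0],[0.1,0.0005,0.0005,-0.001,0],[0.1,0.0005,0.0005,-0.001,0],[0.1,0.0005,0.0005,-0.001,0],[0.1,0.0005,0.0005,-0.001,0]]]'
python3 -m pendant '[[[0.1,0,0,-0.005,0],[0.1,0,0,-0.015,0],[0.1,0,0,-0.03,0],[0.1,0,0,-0.05,0],[0.1,0,0,-0.075,0],[0.1,0,0,-0.1,0],[0.1,0,0,-0.13,0],[0.1,0,0,-0.13,0]]]'
```

```text
t: 4.35
eef_pos: [541.6, 299.8, 91.9]
tcp_rot: [3.141, 0.0, 0.008]
ft_force: [-0.2, 0.1, 0.9]
opening: 0.383
t: 5.15
eef_pos: [542.8, 300.3, 226.7]
tcp_rot: [-3.139, -0.006, 0.008]
ft_force: [-0.1, 1.2, -1.7]
opening: 0.273
```

The fingers were still at 0.383 when the lift began and closed on the way up, so the grip height is uncertain. I check how the plate sits in the hand.

```bash
cat > held.py <<'E'
from h import *
import sys
def held(name=None):
    s=env.state(); c=env.read_camera("wrist"); W=wcloud(c,s); 
    Rt=R.from_euler("xyz",s["tcp_rot"]).as_matrix(); T=(W-np.array(s["eef_pos"]))@Rt  # tool coords
    x,y,z=T[...,0],T[...,1],T[...,2]
    v,u=np.mgrid[:480,:640]
    print("F",np.round(s["ft_force"],1),"tcp",np.round(s["eef_pos"],1),"open",round(float(s["opening"])*95,1))
    tab=T[(abs(x)<15)&(abs(y)<12)&(z>-60)&(z<5)&(v<335)]
    print("tab pts",len(tab),np.percentile(tab,[1,50,99],axis=0).round(1).tolist())
    for side in(-1,1):
        pan=T[(abs(x)<25)&(y*side>18)&(y*side<52)&(z>0)&(z<60)&(v<335)]
        if len(pan)>5: print("panel",side,len(pan),np.percentile(pan,[1,25,50,75,99],axis=0).round(1).tolist())
    if name: cv2.imwrite(name,c["image"])
if __name__=="__main__": held(sys.argv[1])
E
python3 held.py pics/h1.png
```

```text
F [-0.1  1.2 -1.7] tcp [542.8 300.3 226.7] open 25.9
tab pts 2297 [[-1.2, -11.7, -30.2], [5.3, 0.1, -22.9], [6.1, 11.8, 4.2]]
panel -1 1422 [[-4.9, -39.8, 13.8], [2.0, -35.0, 15.2], [5.2, -29.8, 20.4], [5.5, -24.6, 37.8], [6.0, -18.4, 58.9]]
panel 1 1483 [[-5.1, 18.4, 13.7], [2.4, 25.5, 15.1], [5.4, 31.0, 21.5], [5.6, 36.5, 38.1], [6.2, 41.4, 59.4]]
```

View pics/h1.png

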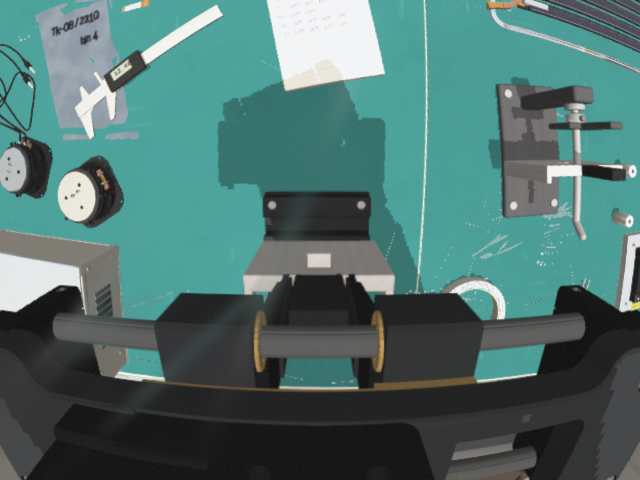

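The plate sits square: tab centred, panel top 14 mm below the fingertips, so the tab point is at TCP z + 8. The grip is about 11 mm above the tab's middle and sound. The stand shows at (560,150) with the tip at (582,235). Next, carry it to just in front of the tip.

```bash
python3 -m pendant '[[[0.1,-0.005,0.02,0,-0.01],[0.1,-0.015,0.06,0,-0.03],[0.1,-0.025,0.1,0,-0.05],[0.1,-0.035,0.145,0,-0.07],[0.1,-0.045,0.19,0,-0.09],[0.1,-0.052,0.23,0,-0.1],[0.1,-0.054,0.25,0,-0.1],[0.1,-0.054,0.261,0,-0.1]]]'
python3 -m pendant '[[[0.1,0,0,0.01,0],[0.1,0,0,0.03,0],[0.1,0,0,0.05,0],[0.1,0,0,0.065,0],[0.1,0,0,0.075,0],[0.1,0,0,0.08,0],[0.1,0,0,0.08,0],[0.1,0,0,0.08,0]]]'
cat > bar.py <<'E'
from held import *
def bar():
    s=env.state(); c=env.read_camera("wrist"); W=wcloud(c,s)
    Rt=R.from_euler("xyz",s["tcp_rot"]).as_matrix(); T=(W-np.array(s["eef_pos"]))@Rt
    Z=W[...,2]; x,y=T[...,0],T[...,1]; v,u=np.mgrid[:480,:640]; m=(abs(y)<13)&(x>9)&(x<160)&(v<335)
    B=T[m&(Z>94)&(Z<101)]; B=B[B[:,0]<B[:,0].min()+200]
    for lo in range(10,150,10):
        k=m&(x>=lo)&(x<lo+10)&(Z>70)
        if k.sum()>8: print(lo,k.sum(),"y med",np.median(y[k]).round(1),"rng",np.percentile(y[k],[3,97]).round(1),"Z",np.percentile(Z[k],[3,50,97]).round(1))
    k=m&(Z>70)&(Z<125)
    print("min x of bar",x[k].min().round(1))
    th=s["tcp_rot"][2]; p=np.array(s["eef_pos"])[:2]-[560,46.8]; a=0.108
    print("TCP q",(p@[np.cos(a),np.sin(a)]).round(1),"lat",(p@[-np.sin(a),np.cos(a)]).round(1),"yaw",round(float(th),4),"t",s["t"])
bar(); held(sys.argv[1] if len(sys.argv)>1 else None)
E
python3 bar.py pics/b1.png
```

```text
t: 6.0
eef_pos: [488.9, 36.8, 221.5]
tcp_rot: [-3.142, 0.001, 0.106]
ft_force: [0.2, -0.1, -1.6]
opening: 0.27
t: 6.8
eef_pos: [489.9, 38.6, 142.3]
tcp_rot: [3.141, -0.001, 0.108]
ft_force: [-1.1, 0.0, -0.5]
opening: 0.271
10 39 y med -12.4 rng [-13. -12.] Z [147.5 177.1 193.1]
20 967 y med -0.3 rng [-12.6  12.1] Z [232.2 235.1 236.8]
30 233 y med -7.2 rng [-12.9  11.3] Z [230.9 235.1 238.9]
50 89 y med -0.6 rng [-3.9  2.9] Z [107.8 110.2 111.9]
60 252 y med -0.3 rng [-3.9  3.3] Z [100.4 106.4 110.9]
70 246 y med -0.1 rng [-4.1  3.4] Z [ 96.2  98.7 101.7]
80 238 y med -0.6 rng [-4.1  3.4] Z [ 96.2  98.5 100. ]
90 238 y med -0.1 rng [-4.1  3.4] Z [ 96.2  98.3 100. ]
100 226 y med -0.1 rng [-3.5  3.3] Z [ 96.3  98.6 100. ]
110 1671 y med -0.0 rng [-11.3  11.3] Z [ 76.8 124.4 157.3]
120 1029 y med -0.3 rng [-11.8  11.8] Z [ 70.9 156.6 158.2]
min x of bar 55.8
TCP q -70.6 lat -0.6 yaw 0.1081 t 6.8
F [-0.6 -0.1 -1.8] tcp [489.9  38.5 142.5] open 25.5
tab pts 2298 [[-1.3, -11.7, -30.4], [5.2, 0.1, -23.0], [6.1, 11.8, 3.8]]
panel -1 1421 [[-5.0, -39.8, 13.9], [2.0, -35.0, 15.1], [5.1, -29.9, 20.3], [5.4, -24.6, 37.9], [6.0, -18.4, 58.4]]
panel 1 1475 [[-5.1, 18.4, 13.7], [2.4, 25.6, 15.1], [5.3, 31.0, 21.4], [5.5, 36.5, 38.3], [6.0, 41.4, 59.3]]
```

The bar lies within 1 mm of the plate's centre line, with the tip 56 mm ahead and heights as planned. Thread it on.

```bash
python3 -m pendant '[[[0.1,0.015,-0.0007,-0.0005,0],[0.1,0.03,-0.0007,-0.0005,0],[0.1,0.042,-0.0007,-0.0005,0],[0.1,0.052,-0.0007,-0.0005,0],[0.1,0.062,-0.0007,-0.0005,0],[0.1,0.072,-0.0007,-0.0005,0],[0.1,0.082,-0.0007,-0.0005,0],[0.1,0.088,-0.0007,-0.0005,0]]]'
python3 -m pendant '[[[0.1,0.001,0,0,0],[0.1,0.002,0,0.003,0],[0.1,0.002,0,0.006,0],[0.1,0.002,0,0.009,0],[0.1,0.002,0,0.012,0],[0.1,0.002,0,0.013,0],[0.1,0.002,0,0.013,0],[0.1,0.002,0,0.013,0]]]'
python3 bar.py
```

```text
t: 7.7
eef_pos: [577.9, 48.6, 142.4]
tcp_rot: [3.142, -0.0, 0.108]
ft_force: [0.4, 0.8, -1.4]
opening: 0.27
t: 8.5
eef_pos: [579.1, 48.7, 129.6]
tcp_rot: [3.141, -0.0, 0.108]
ft_force: [-1.1, 0.1, -0.2]
opening: 0.271
10 82 y med -2.6 rng [-13.    3.4] Z [ 97.2  99.4 179.7]
20 1073 y med -0.1 rng [-12.7  12.1] Z [156.6 222.1 224. ]
30 2624 y med -0.3 rng [-12.7  11.8] Z [ 72.3 152.7 223. ]
40 271 y med 0.5 rng [-3.3  4.4] Z [ 96.2  98.5 100.1]
50 281 y med 0.5 rng [-3.3  4.3] Z [ 95.8  98.4 100.1]
60 269 y med 0.5 rng [-3.3  4.3] Z [ 96.2  98.6 100. ]
70 881 y med 0.2 rng [-11.9  12. ] Z [ 98.4 154.6 156.1]
80 499 y med 0.5 rng [-8.6  9. ] Z [ 96.  103.3 109.8]
90 964 y med 0.5 rng [-10.4  11.2] Z [ 94.  105.7 113.9]
100 956 y med 0.0 rng [-11.4  12. ] Z [111.7 113.1 114.5]
110 214 y med 0.8 rng [-10.7  11.5] Z [109.9 112.4 113.6]
min x of bar 9.1
TCP q 19.2 lat -0.1 yaw 0.1078 t 8.5
F [ 0.4 -0.8 -1.1] tcp [579.1  48.7 129.6] open 25.7
tab pts 2317 [[-1.2, -11.7, -30.2], [5.2, 0.1, -22.9], [6.0, 11.8, 4.4]]
panel -1 1462 [[-5.0, -46.5, 13.8], [2.0, -35.3, 15.2], [5.1, -30.1, 20.1], [5.5, -24.8, 36.8], [24.5, -18.5, 59.2]]
panel 1 1528 [[-5.1, 18.5, 13.6], [2.6, 25.7, 15.2], [5.3, 31.4, 20.9], [5.6, 36.9, 37.8], [24.4, 47.8, 59.2]]
```

```bash
python3 -m pendant '[[[0.1,0,0,0.0005,0],[0.1,0,0,0.001,0],[0.1,0,0,0.0015,0],[0.1,0,0,0.002,0],[0.1,0,0,0.002,0],[0.1,0,0,0.002,0],[0.1,0,0,0.002,0],[0.1,0,0,0.002,0]]]'
cat > al.py <<'E'
from h import *
s=env.state(); c=env.read_camera("wrist"); W=wcloud(c,s)
Rt=R.from_euler("xyz",s["tcp_rot"]).as_matrix(); T=(W-np.array(s["eef_pos"]))@Rt
Z=W[...,2]; x,y=T[...,0],T[...,1]; v,u=np.mgrid[:480,:640]
k=(abs(y)<20)&(x>-20)&(x<130)&(v<335)&(Z>148)&(Z<162)
h,e=np.histogram(x[k],bins=np.arange(-20,130,2)); print([(int(e[i]),int(h[i])) for i in range(len(h)) if h[i]>2])
P=T[(abs(y)<60)&(abs(y)>20)&(x>-20)&(x<60)&(v<335)&(Z>108)&(Z<120)]
for lo in range(-20,60,2):
    S=P[(P[:,0]>=lo)&(P[:,0]<lo+2)]
    if len(S)>3: print("panel top x",lo,len(S),"y",S[:,1].min().round(1),S[:,1].max().round(1),end="; ")
print(); print("F",np.round(s["ft_force"],2),"along bar",np.round(np.array(s["ft_force"])[:2]@[np.cos(.108),np.sin(.108)],2),"tcp",np.round(s["eef_pos"],2),"t",s["t"])
E
python3 al.py
```

```text
t: 9.4
eef_pos: [579.1, 48.8, 127.8]
tcp_rot: [3.141, -0.0, 0.108]
ft_force: [-1.4, 0.8, 4.7]
opening: 0.274
[(-2, 191), (0, 263), (2, 278), (4, 694), (6, 28), (8, 80), (10, 389), (12, 5), (28, 87), (30, 218), (32, 223), (34, 232), (36, 224), (38, 288), (70, 35), (72, 206), (74, 209), (76, 199)]
panel top x -6 65 y -40.0 41.3; panel top x -4 179 y -40.5 41.9; panel top x -2 215 y -40.2 41.8; panel top x 0 241 y -40.2 41.8; panel top x 2 256 y -40.3 41.7; panel top x 4 393 y -39.9 41.5; panel top x 22 36 y -49.1 50.3; panel top x 24 75 y -49.0 50.1; panel top x 26 75 y -49.7 49.8; panel top x 28 250 y -49.2 49.8; panel top x 30 425 y -48.9 50.3; panel top x 32 416 y -49.1 50.2; panel top x 34 434 y -49.5 50.1; panel top x 36 440 y -49.5 49.9; panel top x 38 323 y -48.8 49.8; 
F [-1.42  0.78  4.71] along bar -1.32 tcp [579.12  48.76 127.84] t 9.4
```

It touches the bar at p ≈ 135.8 and is laterally matched to the large plate within 0.4 mm. Nesting needs about 23 mm of travel and the stop about 31 mm more. I lift 0.7 mm and advance gently.

```bash
python3 -m pendant '[[[0.1,0,0,-0.0007,0],[0.1,0.005,0,-0.0007,0],[0.1,0.01,0,-0.0007,0],[0.1,0.015,0,-0.0007,0],[0.1,0.019,0,-0.0007,0],[0.1,0.023,0,-0.0007,0],[0.1,0.026,0,-0.0007,0],[0.1,0.03,0,-0.0007,0]]]'
python3 al.py
```

```text
t: 10.25
eef_pos: [608.7, 52.0, 128.1]
tcp_rot: [3.142, 0.001, 0.108]
ft_force: [-1.2, -0.8, -0.9]
opening: 0.272
[(-2, 188), (0, 263), (2, 279), (4, 425), (6, 192), (8, 275), (10, 577), (12, 201), (14, 440), (16, 3), (40, 23), (42, 159), (44, 205), (46, 246), (48, 60)]
panel top x -8 4 y -35.3 36.8; panel top x -6 57 y -39.8 41.4; panel top x -4 174 y -40.2 42.0; panel top x -2 216 y -44.9 41.8; panel top x 0 310 y -50.0 50.2; panel top x 2 347 y -49.5 49.9; panel top x 4 349 y -49.0 50.7; panel top x 6 376 y -49.0 50.3; panel top x 8 403 y -49.8 50.1; panel top x 10 381 y -49.4 49.9; panel top x 12 401 y -49.3 50.2; panel top x 14 544 y -49.1 50.3; panel top x 42 17 y -20.7 21.7; panel top x 44 31 y -21.4 22.4; panel top x 46 29 y -21.3 22.4; 
F [-1.19 -0.82 -0.93] along bar -1.28 tcp [608.73  52.   128.08] t 10.25
```

It is nested: the large plate's back is 10 mm behind the medium's. The stop is about 26 mm ahead.

```bash
python3 -m pendant '[[[0.1,0.004,0,0,0],[0.1,0.008,0,0,0],[0.1,0.012,0,0,0],[0.1,0.016,0,0,0],[0.1,0.019,0,0,0],[0.1,0.021,0,0,0],[0.1,0.022,0,0,0],[0.1,0.022,0,0,0]]]'
python3 al.py
```

```text
t: 11.1
eef_pos: [630.9, 54.3, 128.2]
tcp_rot: [3.141, -0.0, 0.108]
ft_force: [-0.6, -0.2, -2.1]
opening: 0.271
[(-2, 193), (0, 267), (2, 270), (4, 444), (6, 193), (8, 264), (10, 575), (12, 207), (14, 437), (16, 4), (20, 147), (22, 177), (24, 307), (26, 51)]
panel top x -6 64 y -39.7 41.4; panel top x -4 173 y -40.3 42.0; panel top x -2 217 y -40.1 48.6; panel top x 0 307 y -49.7 50.1; panel top x 2 334 y -49.5 50.0; panel top x 4 371 y -49.4 50.5; panel top x 6 374 y -49.0 50.6; panel top x 8 382 y -49.9 50.1; panel top x 10 398 y -49.7 49.9; panel top x 12 396 y -49.4 50.6; panel top x 14 555 y -49.1 49.9; panel top x 20 16 y -20.8 21.8; panel top x 22 28 y -21.9 21.8; panel top x 24 31 y -21.9 21.9; 
F [-0.63 -0.2  -2.1 ] along bar -0.65 tcp [630.91  54.34 128.21] t 11.1
```

```bash
python3 -m pendant '[[[0.1,0.001,0,0,0],[0.1,0.002,0,0,0],[0.1,0.0025,0,0,0],[0.1,0.003,0,0,0],[0.1,0.0034,0,0,0],[0.1,0.0038,0,0,0],[0.1,0.0038,0,0,0],[0.1,0.0038,0,0,0]]]'
python3 -m pendant '[[[0.1,0.0003,0,0,0],[0.1,0.0006,0,0,0],[0.1,0.0006,0,0,0],[0.1,0.0006,0,0,0],[0.1,0.0006,0,0,0],[0.1,0.0006,0,0,0],[0.1,0.0006,0,0,0],[0.1,0.0006,0,0,0]]]'
```

```text
t: 11.95
eef_pos: [634.5, 54.7, 128.2]
tcp_rot: [3.141, -0.0, 0.108]
ft_force: [-2.0, -0.6, -1.0]
opening: 0.272
t: 12.75
eef_pos: [635.1, 54.8, 128.2]
tcp_rot: [3.142, -0.0, 0.108]
ft_force: [-1.9, 0.2, -0.8]
opening: 0.271
```

Only sliding friction so far (about 2 N). I continue in small steps.

```bash
python3 -m pendant '[[[0.1,0.0002,0,0,0],[0.1,0.0004,0,0,0],[0.1,0.0006,0,0,0],[0.1,0.0006,0,0,0],[0.1,0.0006,0,0,0],[0.1,0.0006,0,0,0],[0.1,0.0006,0,0,0],[0.1,0.0006,0,0,0]]]'
python3 al.py
```

```text
t: 13.55
eef_pos: [635.3, 54.9, 128.2]
tcp_rot: [3.142, 0.001, 0.108]
ft_force: [-6.0, -1.4, 1.6]
opening: 0.272
[(-2, 191), (0, 256), (2, 280), (4, 444), (6, 189), (8, 260), (10, 587), (12, 200), (14, 278), (16, 158), (18, 184), (20, 326)]
panel top x -6 82 y -40.0 41.5; panel top x -4 168 y -39.8 42.1; panel top x -2 223 y -47.6 41.9; panel top x 0 305 y -49.7 50.2; panel top x 2 337 y -49.6 49.9; panel top x 4 373 y -49.2 50.2; panel top x 6 372 y -49.2 50.4; panel top x 8 392 y -49.8 50.1; panel top x 10 390 y -49.5 50.0; panel top x 12 394 y -49.4 49.9; panel top x 14 526 y -49.2 50.5; panel top x 16 21 y -20.9 22.0; panel top x 18 23 y -20.9 21.9; panel top x 20 23 y -20.9 21.9; 
F [-6.   -1.35  1.55] along bar -6.11 tcp [635.28  54.85 128.22] t 13.55
```

```bash
python3 -m pendant '[[[0.1,0.0002,0,0,0],[0.1,0.0004,0,0,0],[0.1,0.0004,0,0,0],[0.1,0.0004,0,0,0],[0.1,0.0004,0,0,0],[0.1,0.0004,0,0,0],[0.1,0.0004,0,0,0],[0.1,0.0004,0,0,0]]]'
```

```text
t: 14.4
eef_pos: [635.3, 54.9, 128.2]
tcp_rot: [3.142, 0.002, 0.108]
ft_force: [-6.2, -1.2, 3.2]
opening: 0.273
```

```bash
python3 -m pendant '[[[0.1,0.0002,0,0,0],[0.1,0.0004,0,0,0],[0.1,0.0005,0,0,0],[0.1,0.0005,0,0,0],[0.1,0.0005,0,0,0],[0.1,0.0005,0,0,0],[0.1,0.0005,0,0,0],[0.1,0.0005,0,0,0]]]'; python3 held.py pics/x.png
```

```text
t: 15.2
eef_pos: [635.3, 54.9, 128.2]
tcp_rot: [-3.142, 0.003, 0.108]
ft_force: [-10.2, -0.5, 3.7]
opening: 0.271
F [-10.2  -0.5   3.7] tcp [635.3  54.9 128.2] open 25.8
tab pts 2065 [[-1.3, -11.8, -30.4], [5.5, 0.2, -28.8], [14.9, 11.9, -0.1]]
panel -1 2755 [[-4.4, -49.0, 13.7], [5.1, -40.3, 14.9], [12.1, -33.4, 15.6], [15.3, -26.3, 25.9], [21.5, -18.4, 58.6]]
panel 1 2815 [[-4.4, 18.3, 13.7], [5.4, 26.9, 14.9], [12.2, 34.0, 15.5], [15.4, 41.0, 25.3], [21.5, 49.6, 57.9]]
```

10.2 N against the stop, with the tab unmoved in the fingers. I ease most of the push and open.

```bash
python3 -m pendant '[[[0.1,-0.0003,0,0,0],[0.1,-0.0006,0,0,0],[0.1,-0.0007,0,0,0],[0.3,-0.0007,0,0,0],[0.4,-0.0007,0,0,0],[0.5,-0.0007,0,0,0],[0.6,-0.0007,0,0,0],[0.6,-0.0007,0,0,0]]]'
python3 -m pendant '[[[0.6,0,0,0,0],[0.6,0,0,-0.01,0],[0.6,0,0,-0.03,0],[0.6,0,0,-0.06,0],[0.7,0,0,-0.09,0],[0.8,0,0,-0.12,0],[0.9,0,0,-0.14,0],[1,0,0,-0.14,0]]]'
python3 - <<'E'
from h import *
s=env.state(); c=env.read_camera("wrist"); cv2.imwrite("pics/r1.png",c["image"]); W=wcloud(c,s)
q=(W[...,:2]-[560,46.8])@[np.cos(.108),np.sin(.108)]; l=(W[...,:2]-[560,46.8])@[-np.sin(.108),np.cos(.108)]; Z=W[...,2]
k=(abs(l)<20)&(q>20)&(q<130)&(Z>148)&(Z<162); h,e=np.histogram(q[k],bins=np.arange(20,130,2)); print([(int(e[i]),int(h[i])) for i in range(len(h)) if h[i]>2])
for lo in range(56,100,2):
    k=(abs(l)<60)&(abs(l)>22)&(q>=lo)&(q<lo+2)&(Z>108)&(Z<118)
    if k.sum()>3: print(lo,k.sum(),l[k].min().round(1),l[k].max().round(1),np.median(Z[k]).round(1),end="; ")
X,Y=W[...,0],W[...,1]; S=W[(abs(X-474)<25)&(abs(Y-305)<45)&(Z>108)&(Z<125)]
print(); print("small tab",len(S), S.min(0) if len(S) else 0, S.max(0) if len(S) else 0)
delta(474,305,200,0.006)
E
```

```text
t: 16.05
eef_pos: [636.0, 54.9, 128.2]
tcp_rot: [3.141, -0.0, 0.108]
ft_force: [0.2, -0.9, 0.1]
opening: 0.565
t: 16.85
eef_pos: [636.8, 54.9, 271.9]
tcp_rot: [3.141, -0.006, 0.108]
ft_force: [0.3, 0.7, 0.5]
opening: 0.88
[(70, 33), (72, 69), (74, 92), (76, 72), (78, 96), (80, 77), (82, 64), (84, 50), (86, 63), (88, 52), (90, 64), (92, 55), (94, 48), (96, 52)]
64 14 -41.1 39.8 112.6; 66 23 -41.3 39.6 113.2; 68 22 -41.0 39.8 113.1; 70 52 -40.9 39.6 112.7; 72 85 -40.9 39.6 113.1; 74 97 -48.8 47.7 113.0; 76 124 -50.2 49.9 112.9; 78 124 -49.9 49.6 113.1; 80 115 -49.9 49.5 112.7; 82 121 -49.9 49.5 113.1; 84 124 -49.8 49.4 113.1; 86 131 -49.8 49.3 112.9; 88 148 -49.8 48.3 113.0; 90 78 -48.6 48.7 112.1; 
small tab 0 0 0
t 16.9 tcp [636.1  55.  269.8] rot [ 3.141e+00 -3.000e-03  1.080e-01] F [-1.1 -0.1 -0.8] -> shift [-0.1345 -0.2661  0.0693] turn 0.1018
```

View pics/r1.png

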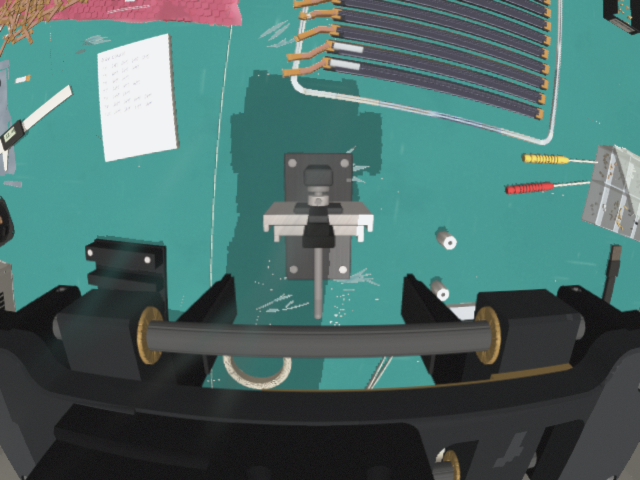

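The view shows the medium nested in the large plate against the stop (tabs around (318,225)), and the bar clear. Both panel tops are at 113 mm. Next, the small plate.

```bash
python3 -m pendant '[[[0.9,-0.015,-0.035,0,0.01],[0.8,-0.035,-0.075,0,0.03],[0.7,-0.055,-0.115,0,0.05],[0.65,-0.075,-0.155,0,0.07],[0.65,-0.095,-0.195,0.01,0.09],[0.65,-0.115,-0.23,0.03,0.102],[0.65,-0.13,-0.257,0.05,0.102],[0.65,-0.1345,-0.266,0.069,0.102]]]'
python3 - <<'E'
from h import *
env.read_camera("wrist"); s=env.state(); c=env.read_camera("wrist"); W=wcloud(c,s); X,Y,Z=W[...,0],W[...,1],W[...,2]; v,u=np.mgrid[:480,:640]
S=W[(abs(X-474)<15)&(abs(Y-305)<24)&(Z>108)&(Z<125)&(v<335)]; print("small tab",len(S),np.percentile(S,[1,99],axis=0).round(1))
S=W[(abs(X-474)<15)&(abs(Y-305)<40)&(Z>66)&(Z<80)&(v<335)]; print("small pan",len(S),np.percentile(S,[1,99],axis=0).round(1))
delta(474,305,81,0.006)
E
```

```text
t: 17.7
eef_pos: [471.1, 306.7, 197.5]
tcp_rot: [3.141, 0.002, 0.008]
ft_force: [0.0, -0.1, -0.4]
opening: 0.644
small tab 870 [[468.6 287.8 108.4]
 [479.1 321.5 119.6]]
small pan 730 [[463.8 273.2  66.1]
 [479.  336.3  79.2]]
t 17.8 tcp [471.3 305.4 196.3] rot [3.139 0.005 0.008] F [0.1 0.3 0.2] -> shift [3.300e-03 1.000e-04 1.152e-01] turn 0.002
```

```bash
python3 -m pendant '[[[0.65,0.002,0,0.02,0],[0.65,0.0025,0,0.045,0],[0.65,0.0025,0,0.07,0],[0.65,0.0025,0,0.09,0],[0.65,0.0025,0,0.105,0],[0.65,0.0025,0,0.112,0],[0.65,0.0025,0,0.115,0],[0.65,0.0025,0,0.115,0]]]'
python3 -m pendant '[[[0.5,0,0,0,0],[0.4,0,0,0,0],[0.3,0,0,0,0],[0.2,0,0,0,0],[0.2,0,0,0,0],[0.2,0,0,0,0],[0.2,0,0,0,0],[0.2,0,0,0,0]]]'
python3 -m pendant '[[[0.2,0,0,0,0],[0.2,0,0,0,0],[0.2,0,0,0,0],[0.2,0,0,0,0],[0.2,0,0,0,0],[0.2,0,0,0,0],[0.2,0,0,0,0],[0.2,0,0,0,0]]]'
```

```text
t: 18.6
eef_pos: [476.4, 304.7, 84.5]
tcp_rot: [3.142, -0.0, 0.005]
ft_force: [0.3, -0.9, 1.1]
opening: 0.647
t: 19.4
eef_pos: [476.2, 305.0, 84.4]
tcp_rot: [-3.141, -0.0, 0.006]
ft_force: [-1.0, 0.4, 3.5]
opening: 0.353
t: 20.2
eef_pos: [476.2, 305.0, 84.4]
tcp_rot: [-3.141, -0.0, 0.006]
ft_force: [-0.0, 0.9, 5.0]
opening: 0.357
```

```bash
python3 -m pendant '[[[0.2,0,0,-0.005,0],[0.2,0,0,-0.015,0],[0.2,0,0,-0.03,0],[0.2,0,0,-0.05,0],[0.2,0,0,-0.075,0],[0.2,0,0,-0.1,0],[0.2,0,0,-0.13,0],[0.2,0,0,-0.14,0]]]'
sed -i 's/y)<12)/y)<16)/; s/y\*side>18/y*side>21/' held.py; python3 held.py pics/h2.png; python3 -c "
from h import *
delta(490.4,39.3,222,0.108)"
```

```text
t: 21.0
eef_pos: [476.7, 305.2, 227.3]
tcp_rot: [-3.14, -0.004, 0.006]
ft_force: [-0.1, 0.7, -1.3]
opening: 0.353
F [-0.1  0.7 -1.3] tcp [476.7 305.2 227.3] open 33.5
tab pts 2679 [[1.2, -15.8, -34.6], [2.5, 0.1, -19.3], [3.3, 15.7, 4.2]]
panel -1 463 [[-3.1, -31.2, 9.2], [2.1, -29.3, 16.7], [2.3, -27.2, 30.8], [2.6, -24.8, 44.4], [3.0, -21.2, 58.8]]
panel 1 498 [[-2.6, 21.2, 9.2], [2.3, 25.1, 17.9], [2.6, 27.9, 31.7], [2.8, 30.3, 45.2], [3.3, 32.3, 59.5]]
t 21.05 tcp [476.7 305.2 227.3] rot [-3.14  -0.004  0.006] F [-0.3  0.1  0.5] -> shift [0.0121 0.266  0.0049] turn -0.1021
```

The grip is firm: p = TCP + 12.4, plate centre 2.4 mm behind the TCP. Carry it to the bar.

```bash
python3 -m pendant '[[[0.2,0,0.02,0,-0.01],[0.2,0.002,0.06,0,-0.03],[0.2,0.004,0.1,0,-0.05],[0.2,0.006,0.145,0,-0.07],[0.2,0.008,0.19,0,-0.09],[0.2,0.01,0.23,0,-0.102],[0.2,0.012,0.255,0,-0.102],[0.2,0.012,0.266,0,-0.102]]]'
python3 -m pendant '[[[0.2,0,0,0.01,0],[0.2,0,0,0.03,0],[0.2,0,0,0.05,0],[0.2,0,0,0.065,0],[0.2,0,0,0.075,0],[0.2,0,0,0.083,0],[0.2,0,0,0.085,0],[0.2,0,0,0.085,0]]]'
python3 bar.py
```

```text
t: 21.85
eef_pos: [489.2, 37.0, 223.2]
tcp_rot: [-3.142, 0.002, 0.106]
ft_force: [0.3, 1.6, -2.3]
opening: 0.359
t: 22.65
eef_pos: [489.6, 39.3, 139.1]
tcp_rot: [3.142, 0.0, 0.108]
ft_force: [0.0, 0.6, -1.6]
opening: 0.353
20 959 y med 0.2 rng [-12.2  12.2] Z [229.1 231.9 233.5]
30 137 y med -1.5 rng [-11.9  11.5] Z [230.2 231.9 233.7]
50 85 y med 0.5 rng [-3.2  4.3] Z [108.  110.  111.8]
60 278 y med 0.5 rng [-3.3  4.3] Z [100.3 106.6 111.1]
70 257 y med 0.5 rng [-3.4  3.9] Z [ 96.   98.8 101.9]
80 242 y med 0.5 rng [-3.4  3.9] Z [96.6 98.4 99.9]
90 237 y med 0.5 rng [-3.4  3.9] Z [ 96.2  98.6 100.1]
100 221 y med 0.5 rng [-2.9  3.9] Z [ 96.5  98.6 100. ]
110 219 y med 0.5 rng [-2.9  3.9] Z [ 96.4  98.6 100.2]
120 221 y med 0.5 rng [-2.9  3.9] Z [ 96.2  98.6 100.2]
130 225 y med 1.1 rng [-2.9  4.5] Z [ 95.9  98.5 100.2]
140 1848 y med -0.0 rng [-12.   12.2] Z [ 71.  117.1 141.5]
min x of bar 56.1
TCP q -70.8 lat 0.1 yaw 0.1081 t 22.65
F [ 0.8  0.2 -0.8] tcp [489.8  39.2 139.5] open 33.6
tab pts 2682 [[1.1, -15.8, -34.4], [2.4, 0.1, -19.2], [3.1, 15.6, 4.5]]
panel -1 467 [[-2.9, -31.2, 9.1], [2.0, -29.3, 16.7], [2.3, -27.3, 31.2], [2.5, -24.8, 44.6], [3.0, -21.2, 58.8]]
panel 1 487 [[-2.8, 21.2, 9.8], [2.2, 25.1, 18.1], [2.5, 27.9, 31.3], [2.7, 30.2, 44.6], [3.1, 32.4, 59.0]]
```

```bash
python3 -m pendant '[[[0.2,0.015,0,0.0008,0],[0.2,0.03,0,0.0008,0],[0.2,0.044,0,0.0008,0],[0.2,0.054,0,0.0008,0],[0.2,0.064,0,0.0008,0],[0.2,0.074,0,0.0008,0],[0.2,0.084,0,0.0008,0],[0.2,0.092,0,0.0008,0]]]'
python3 -m pendant '[[[0.2,0.002,0,0,0],[0.2,0.003,0,0.004,0],[0.2,0.004,0,0.008,0],[0.2,0.004,0,0.011,0],[0.2,0.004,0,0.013,0],[0.2,0.004,0,0.0142,0],[0.2,0.004,0,0.0142,0],[0.2,0.004,0,0.0142,0]]]'
python3 al.py
```

```text
t: 23.55
eef_pos: [581.9, 49.0, 138.5]
tcp_rot: [3.141, -0.0, 0.108]
ft_force: [-0.4, 0.6, -0.8]
opening: 0.357
t: 24.35
eef_pos: [585.1, 49.3, 124.3]
tcp_rot: [3.141, -0.0, 0.108]
ft_force: [0.3, -0.3, -0.4]
opening: 0.357
[(0, 265), (2, 894), (4, 37), (6, 33), (8, 94), (10, 161), (44, 48), (46, 346), (48, 350), (50, 355), (52, 373), (54, 387), (56, 239), (58, 283), (60, 243), (62, 247), (64, 268), (66, 201), (68, 254), (70, 165)]
panel top x -4 18 y -31.2 32.3; panel top x -2 35 y -31.0 32.1; panel top x 0 66 y -31.0 32.7; panel top x 2 98 y -31.1 32.2; panel top x 40 76 y -40.0 41.6; panel top x 42 84 y -39.8 41.2; panel top x 44 143 y -40.2 41.2; panel top x 46 319 y -40.2 41.6; panel top x 48 334 y -45.7 41.7; panel top x 50 416 y -50.1 49.9; panel top x 52 425 y -49.8 50.4; panel top x 54 424 y -49.6 50.1; panel top x 56 466 y -49.5 49.6; panel top x 58 467 y -49.8 50.4; 
F [ 0.27 -0.32 -0.36] along bar 0.24 tcp [585.06  49.28 124.31] t 24.35
```

Centred within 0.2 mm of the medium, with about 43 mm to go.

```bash
python3 -m pendant '[[[0.2,0.005,0,0,0],[0.2,0.01,0,0,0],[0.2,0.015,0,0,0],[0.2,0.02,0,0,0],[0.2,0.025,0,0,0],[0.2,0.029,0,0,0],[0.2,0.032,0,0,0],[0.2,0.034,0,0,0]]]'
python3 -m pendant '[[[0.2,0.001,0,0,0],[0.2,0.002,0,0,0],[0.2,0.003,0,0,0],[0.2,0.004,0,0,0],[0.2,0.005,0,0,0],[0.2,0.006,0,0,0],[0.2,0.007,0,0,0],[0.2,0.0075,0,0,0]]]'
python3 al.py
```

```text
t: 25.2
eef_pos: [619.1, 53.0, 124.1]
tcp_rot: [3.141, 0.0, 0.108]
ft_force: [0.7, 0.5, -0.3]
opening: 0.354
t: 26.0
eef_pos: [626.4, 53.8, 124.2]
tcp_rot: [3.141, -0.0, 0.108]
ft_force: [0.5, 0.3, -1.2]
opening: 0.356
[(0, 265), (2, 583), (4, 224), (6, 313), (8, 378), (10, 459), (12, 387), (14, 252), (16, 208), (18, 208), (20, 223), (22, 280), (24, 216), (26, 198), (28, 222), (30, 194)]
panel top x -4 18 y -31.1 32.2; panel top x -2 81 y -39.8 41.3; panel top x 0 146 y -39.8 41.4; panel top x 2 166 y -39.7 41.3; panel top x 4 167 y -40.2 41.0; panel top x 6 257 y -47.3 41.7; panel top x 8 338 y -49.1 50.4; panel top x 10 357 y -49.8 50.3; panel top x 12 405 y -49.2 49.9; panel top x 14 348 y -49.5 49.8; panel top x 16 410 y -49.0 49.6; panel top x 18 421 y -49.9 50.3; panel top x 20 426 y -49.4 49.9; panel top x 22 550 y -49.1 49.8; panel top x 24 209 y -48.2 48.7; panel top x 26 28 y -21.9 21.8; panel top x 28 29 y -21.8 21.8; panel top x 30 12 y -21.0 21.5; 
F [ 0.47  0.29 -1.24] along bar 0.49 tcp [626.39  53.77 124.21] t 26.0
```

It is inside the rim without touching, with about 1.4 mm left.

```bash
python3 -m pendant '[[[0.2,0.0004,0,0.0003,0],[0.2,0.0008,0,0.0005,0],[0.2,0.0012,0,0.0005,0],[0.2,0.0014,0,0.0005,0],[0.2,0.0014,0,0.0005,0],[0.2,0.0014,0,0.0005,0],[0.2,0.0014,0,0.0005,0],[0.2,0.0014,0,0.0005,0]]]'
python3 -m pendant '[[[0.2,0.0002,0,0,0],[0.2,0.0004,0,0,0],[0.2,0.0004,0,0,0],[0.2,0.0004,0,0,0],[0.2,0.0004,0,0,0],[0.2,0.0004,0,0,0],[0.2,0.0004,0,0,0],[0.2,0.0004,0,0,0]]]'
```

```text
t: 26.85
eef_pos: [627.7, 53.9, 123.7]
tcp_rot: [3.141, -0.0, 0.108]
ft_force: [0.3, 0.1, -0.6]
opening: 0.356
t: 27.65
eef_pos: [628.1, 54.0, 123.7]
tcp_rot: [3.142, 0.0, 0.108]
ft_force: [-0.9, 0.3, -1.5]
opening: 0.354
```

```bash
python3 -m pendant '[[[0.2,0.0002,0,0,0],[0.2,0.0004,0,0,0],[0.2,0.0005,0,0,0],[0.2,0.0005,0,0,0],[0.2,0.0005,0,0,0],[0.2,0.0005,0,0,0],[0.2,0.0005,0,0,0],[0.2,0.0005,0,0,0]]]'
```

```text
t: 28.45
eef_pos: [628.3, 54.0, 123.7]
tcp_rot: [3.142, 0.001, 0.108]
ft_force: [-5.7, -1.3, 2.1]
opening: 0.356
```

```bash
python3 -m pendant '[[[0.2,0.0002,0,0,0],[0.2,0.0004,0,0,0],[0.2,0.0005,0,0,0],[0.2,0.0005,0,0,0],[0.2,0.0005,0,0,0],[0.2,0.0005,0,0,0],[0.2,0.0005,0,0,0],[0.2,0.0005,0,0,0]]]'
```

```text
t: 29.25
eef_pos: [628.3, 54.0, 123.7]
tcp_rot: [3.142, 0.002, 0.108]
ft_force: [-7.7, -1.3, 4.1]
opening: 0.355
```

```bash
python3 -m pendant '[[[0.2,0.0002,0,0,0],[0.2,0.0004,0,0,0],[0.2,0.0004,0,0,0],[0.2,0.0004,0,0,0],[0.2,0.0004,0,0,0],[0.2,0.0004,0,0,0],[0.2,0.0004,0,0,0],[0.2,0.0004,0,0,0]]]'; python3 held.py pics/x2.png; python3 al.py
```

```text
t: 30.05
eef_pos: [628.3, 54.0, 123.7]
tcp_rot: [-3.142, 0.003, 0.108]
ft_force: [-10.4, -1.3, 5.4]
opening: 0.352
F [-10.4  -1.3   5.4] tcp [628.3  54.  123.7] open 33.5
tab pts 2618 [[1.0, -15.8, -34.7], [7.8, 0.2, -33.1], [14.7, 15.7, 2.6]]
panel -1 2771 [[-2.2, -48.8, 9.2], [10.0, -40.6, 10.3], [17.4, -34.8, 11.0], [22.2, -28.6, 19.5], [22.8, -21.4, 57.1]]
panel 1 2834 [[-1.9, 21.5, 9.3], [10.1, 29.1, 10.4], [17.4, 35.4, 11.1], [22.3, 41.3, 19.0], [22.9, 49.6, 57.6]]
[(0, 259), (2, 439), (4, 320), (6, 301), (8, 383), (10, 507), (12, 328), (14, 197), (16, 215), (18, 215), (20, 250), (22, 244), (24, 189), (26, 217), (28, 213)]
panel top x -4 52 y -39.9 41.5; panel top x -2 111 y -39.9 41.6; panel top x 0 134 y -39.8 41.3; panel top x 2 168 y -40.3 41.4; panel top x 4 224 y -40.2 41.7; panel top x 6 296 y -49.0 50.3; panel top x 8 365 y -49.7 50.0; panel top x 10 389 y -49.5 49.9; panel top x 12 367 y -49.4 49.7; panel top x 14 427 y -49.1 50.3; panel top x 16 407 y -49.4 50.1; panel top x 18 425 y -49.3 49.7; panel top x 20 461 y -49.2 50.0; panel top x 22 313 y -48.6 49.6; panel top x 24 33 y -21.8 21.8; panel top x 26 26 y -21.8 21.7; panel top x 28 13 y -20.7 21.3; 
F [-10.24  -1.98   4.76] along bar -10.4 tcp [628.29  54.03 123.71] t 30.1
```

10.4 N, no slip in the fingers, and the stack is tight. Ease, open and withdraw upward.

```bash
python3 -m pendant '[[[0.2,-0.0003,0,0,0],[0.2,-0.0006,0,0,0],[0.2,-0.0008,0,0,0],[0.4,-0.0008,0,0,0],[0.5,-0.0008,0,0,0],[0.6,-0.0008,0,0,0],[0.6,-0.0008,0,0,0],[0.6,-0.0008,0,0,0]]]'
python3 -m pendant '[[[0.65,0,0,0,0],[0.65,0,0,-0.01,0],[0.65,0,0,-0.03,0],[0.65,0,0,-0.06,0],[0.65,-0.01,0,-0.09,0],[0.65,-0.03,0,-0.12,0],[0.65,-0.05,0,-0.14,0],[0.65,-0.06,0,-0.14,0]]]'
python3 -m pendant '[[[0.65,-0.02,0,0,0],[0.65,-0.04,0,0,0],[0.65,-0.04,0,0,0],[0.65,-0.04,0,0,0],[0.65,-0.04,0,0,0],[0.65,-0.04,0,0,0],[0.65,-0.04,0,0,0],[0.65,-0.04,0,0,0]]]'
python3 - <<'E'
from h import *
s=env.state(); c=env.read_camera("wrist"); W=wcloud(c,s); sc=env.read_camera("scene")
cv2.imwrite("pics/f1.png",np.hstack([cv2.resize(c["image"][40:280,200:500],(400,320)),cv2.resize(sc["image"][170:330,290:490],(400,320),interpolation=cv2.INTER_CUBIC)]))
q=(W[...,:2]-[560,46.8])@[np.cos(.108),np.sin(.108)]; l=(W[...,:2]-[560,46.8])@[-np.sin(.108),np.cos(.108)]; Z=W[...,2]
for lo in range(54,102,2):
    k=(abs(l)<60)&(abs(l)>19)&(q>=lo)&(q<lo+2)&(Z>108)&(Z<118); t=(abs(l)<25)&(q>=lo)&(q<lo+2)&(Z>150)
    if k.sum()>3 or t.sum()>3: print(lo,"panel",k.sum(),l[k].min().round(1) if k.any() else "",l[k].max().round(1) if k.any() else "",np.median(Z[k]).round(1) if k.any() else "","tab",t.sum(),(l[t].min().round(1),l[t].max().round(1),np.median(Z[t]).round(1)) if t.any() else "")
t0=np.load("pics/w1.npy",allow_pickle=True)[0]
for n,(x,y) in {}.items(): pass
print(s["t"],np.round(s["ft_force"],1))
top0=np.load("pics/top.npy",allow_pickle=True).item(); top1=env.read_camera("top")
for nm,u,v,r in(("sp1",424,212,7),("sp2",427,245,7),("tape",316,309,27)):
    a=top0["image"][v-r:v+r,u-r:u+r].astype(int); b=top1["image"][v-r:v+r,u-r:u+r].astype(int); print(nm,"mean diff",abs(a-b).mean().round(1))
E
```

```text
t: 30.95
eef_pos: [628.8, 54.0, 123.7]
tcp_rot: [3.141, -0.0, 0.108]
ft_force: [-0.1, 0.5, -0.0]
opening: 0.593
t: 31.75
eef_pos: [568.7, 47.5, 267.2]
tcp_rot: [3.141, -0.005, 0.108]
ft_force: [1.0, 0.5, -0.2]
opening: 0.653
t: 32.55
eef_pos: [529.5, 43.3, 263.5]
tcp_rot: [3.142, 0.0, 0.108]
ft_force: [0.6, 0.0, 0.2]
opening: 0.649
54 panel 12 -30.6 30.2 112.1 tab 0 
56 panel 27 -32.3 31.1 113.0 tab 0 
58 panel 28 -33.1 31.2 112.6 tab 0 
60 panel 69 -33.1 31.0 112.7 tab 95 (np.float64(-17.5), np.float64(15.7), np.float64(156.7))
62 panel 73 -33.1 31.0 112.9 tab 128 (np.float64(-18.3), np.float64(15.5), np.float64(157.3))
64 panel 80 -41.6 39.7 112.9 tab 107 (np.float64(-18.3), np.float64(15.6), np.float64(157.0))
66 panel 94 -41.6 39.6 113.0 tab 139 (np.float64(-18.3), np.float64(15.5), np.float64(156.9))
68 panel 95 -41.8 39.7 113.0 tab 110 (np.float64(-17.5), np.float64(15.6), np.float64(157.0))
70 panel 102 -41.6 39.6 112.8 tab 101 (np.float64(-17.6), np.float64(14.8), np.float64(156.5))
72 panel 102 -41.5 39.7 113.1 tab 103 (np.float64(-13.2), np.float64(11.8), np.float64(157.0))
[... 484 characters left out ...]
.3 49.3 113.1 tab 68 (np.float64(-9.5), np.float64(8.2), np.float64(157.2))
86 panel 161 -50.2 49.2 113.0 tab 57 (np.float64(-9.5), np.float64(8.2), np.float64(156.9))
88 panel 161 -50.3 49.2 113.2 tab 71 (np.float64(-8.7), np.float64(8.2), np.float64(156.9))
90 panel 89 -48.5 48.3 112.5 tab 42 (np.float64(-8.0), np.float64(7.6), np.float64(154.4))
92 panel 13 -22.0 20.8 112.6 tab 58 (np.float64(-8.0), np.float64(7.5), np.float64(155.3))
94 panel 14 -21.9 20.7 113.2 tab 52 (np.float64(-8.0), np.float64(7.5), np.float64(154.9))
96 panel 5 -21.8 20.7 112.9 tab 37 (np.float64(-7.3), np.float64(6.8), np.float64(154.3))
32.55 [0.6 0.  0.2]
sp1 mean diff 37.0
sp2 mean diff 58.9
tape mean diff 26.0
```

View pics/f1.png

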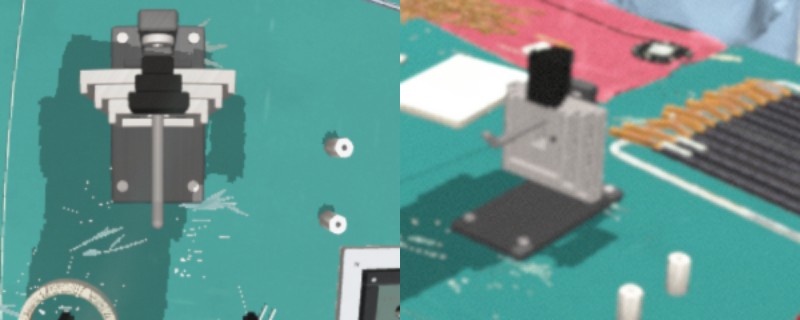

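The picture shows all three plates stepped and tight against the stop, with the spacers standing at (340,147) and (333,223) and the gripper clear. The top-view differences come from the arm now covering those spots. Hand in.

```bash
python3 -c "
from cell import env
print(env.state()['t'], env.job_done())"
```

```text
the job is handed in; nothing more can be done
32.7 None
```

I hung the medium plate and then the small plate in front of the large one, and handed the job in at 32.7 s. After hanging each one I pushed the stack onto the stop: 10.2 N with the medium and 10.4 N with the small. Those are readings at the end of each move, and the highest I saw. The tab did not slip in the fingers either time. Both times I eased the push before opening the fingers.

**Last checks:**
- **Stack:** the three tabs lie 10 mm apart along the bar, at about 60–70, 70–80 and 80–90 mm, and the stop starts at about 90 mm. So the plates are nested and tight.
- **Height:** all three panel tops are at 113 mm and the tab tops at 157 mm, which is the rest height on the bar. The gripper is well clear.
- **Spacers and tape:** the last wrist and scene pictures show both spacers standing. The tape roll is only partly in view, where it was before. Nothing came near any of them.

**Two things did not go cleanly:**
- **Top-camera check:** comparing the first and last top views of the spacers and tape told me nothing. The pictures differed a lot there, probably because the arm now covers that area, but I did not view that last picture to confirm it.
- **Medium plate grip:** the fingers were still closing when the first lift began, so they hold the medium tab about 11 mm above its middle. I measured this and allowed for it.

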